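# Seat the round-bottomed flask in its ring stand

### The job

Take the round-bottomed amber glass flask out of the front pocket of the clear acrylic tiers and lower it upright into the steel three-legged ring stand, letting go only once its round bottom is down in the ring, so that it sits level and centred there. Leave the square jar beside it and the white tumbler where they stand.

Things in the scene. Friction and masses are not known exactly. Their poses are not given: they have to be found in the camera images.
- flask: The flask to move: an amber glass ball, 68 mm across, weighted to stand upright, with a 28 mm neck and a steel cap. The cap, 30 mm diameter, spans 82 to 114 mm above the flask's lowest point: grip it there from above. Height 114 mm, 0.25 kg. Starts upright in one of two pockets of the front tray of a clear three-step organiser. Origin: lowest point of the ball, on the axis; z up along the neck.
- seat (a point): Centre of the ring's top edge on the fixed steel ring stand: a level ring, 50 mm bore, 68 mm outer diameter, 8 mm thick, its top 50 mm above the stone, on three short splayed legs, nothing above it. z up. With the flask seated upright, the flask's origin lies on the ring's axis about 11 mm below this point.
- jar: Bystander, leave alone: a square-sided flat-bottomed jar of the same glass, 56 mm wide, with the flask's neck, cap and height (114 mm), in the other pocket, 100 mm from the flask. Pocket floors are 5 mm above the stone, walls 16 mm high; behind (away from the robot) are steps 40 and 70 mm high, starting 65 mm from the pocket centres. Origin: centre of its underside; z up.
- tumbler: A white ceramic tumbler, not to be moved: an open cup with a mouth of 74 mm outer diameter, 90 mm high, standing on the stone 0.13 to 0.17 m beyond the ring stand (away from the robot). Origin: the centre of its underside; z up.
Mind the look-alikes: they are no part of the job. Leave any yellow look-alike of the flask alone.

How it is judged (in metres and radians):
On the way:
1. the flask, still held by the fingers, is lowered into the ring: its lowest point is below the ring's top edge and within 15 mm of the ring's axis (z of flask in the frame of seat below 0 m and horizontal distance between flask and seat below 0.015 m and contact force between the fingers and flask above 0.5 N), for 0.05 s.
At the end, for the whole second after the job is handed in: The flask rests, released and still, in the ring stand: its lowest point within 12 mm of the ring's axis and 6 to 18 mm below the ring's top edge, its axis within 0.2 rad (11 degrees) of vertical; the square jar and the tumbler are within 30 mm of where they started (horizontal distance between flask and seat below 0.012 m and z of flask in the frame of seat between -0.018 and -0.006 m and angle between flask's own z axis and vertical below 0.2 rad and contact force between flask and the fingers below 0.1 N and linear speed of flask below 0.03 m/s and distance of each of jar, tumbler from where it was at the start of the episode below 0.03 m); the robot touches nothing.
It fails at once if the square jar is moved by more than 30 mm or tipped by more than 0.5 rad (distance of jar from where it was at the start of the episode above 0.03 m or angle between jar's own z axis and vertical above 0.5 rad).
It fails at once if the tumbler is moved by more than 30 mm or tipped by more than 0.5 rad (distance of tumbler from where it was at the start of the episode above 0.03 m or angle between tumbler's own z axis and vertical above 0.5 rad).
It also fails if it takes over 48 s, if anything falls off the work surface, if the arm or the gripper's body presses on something with over 40 N, if the wrist force passes 120 N, or if a joint passes its speed limit or range.

### The arm

A 7-joint arm with a two-finger parallel gripper is mounted at the origin on the work surface. World frame = base frame: x ahead of the robot, y to its left, z up, the work surface at z = 0. Lengths are in mm, angles in rad, forces in N, time in s.
With the tool pointing down it reaches from about 400 to 900 mm from the base axis. Payload 5.5 kg.
Tool frame: the origin (TCP) lies at the very end of the fingers, on their centre line; the grasp point (between the pads) lies 19 mm behind it; z points along the fingers, y is the line along which they close (so a half turn about z gives the same grasp; the last joint's range is limited). The gripper opens to 85 mm and grips with 20 to 120 N. Pads are 22 mm wide; open, the fingers measure 114 mm over their backs; the gripper's body (76 mm by 85 mm) begins 54 mm behind the grasp point. The pads swing forward as they close: fully open they stand 13 mm farther back than shut.
Start: joints at [1.571, 0.501, -0.427, 1.55, 0.221, 1.138, -0.21], TCP at [168.894, -627.674, 231.31] pointing down, gripper open.
Joint ranges: [-2.88, 2.88], [-0.31, 2.03], [-1.54, 1.56], [0.2, 2.42], [-1.41, 4.55], [0.19, 2.02], [-2.57, 2.57]. Speed limits (rad/s): [2.57, 2.57, 3.14, 3.14, 3.14, 3.14, 3.14].

### API

Orientations are given as a unit quaternion [x, y, z, w].
In Python, from plant import sense, capture, calibration, job_done gives the robot as it stands. The module is installed in compiled form; this text tells all that it offers.
- The arm moves only by the tool step_arm, never from a script. Its argument "steps" is a list that holds one entry, the list of rows, each a list of 4 numbers: the shift along the tool's x, y, z in mm, then the turn about the tool's z in degrees. In form: [[[dx, dy, dz, twist], ...]]. A call has 1 to 20 rows; each row shifts and turns the commanded pose from where the row before left it, along the tool's axes as they then stand; what a row does not reach is not made up. A row lasts 1/8 s, in which the tool goes at most 62.5 mm and 10.7 degrees, less where a joint would pass 70% of its speed; a pose out of reach is approached as far as the arm can. A call with a gripper value outside its range is refused whole. "jaw" is the opening, from 0 (shut) to 1 (fully open), set as the call begins (left out, the last holds). The fingers move at their own pace and stop on an object; "force" is the grip in N (left out, the last holds). Time passes only in rows, so rows that do not move let the fingers close. It gives the time, the measured TCP pose, the force, the opening and the grip force at its end, in the units of the state.
- sense(): the state, without advancing time (a new reading comes with each control period).
- capture(name): name is "side" or "top"; returns (picture, depth): 384x512x3 uint8, red, green, blue; 384x512 float32, mm along the optical axis (not along the pixel's ray), 0 where there is no reading.
- calibration(name): a dict with "vertical_fov" (degrees; the focal length in pixels is half the picture's height over the tangent of half this angle, whatever the lens; pixels are square), "cx", "cy" (the principal point, pixels), "R" (3x3) and "t" (3): a world point X has camera coordinates R X + t. Camera axes: x right, y down, z forward; pixel columns grow to the right and rows downward; lengths in mm; the calibration is good to about 2 mm. A picture is of the moment at which its call begins. calibration takes no time and is no camera call.
- job_done(): hands the job in; it is judged then, once.
The state is a dict: "time_s": time; "q": joint angles; "joint_velocities": joint speeds; "joint_efforts": joint torques, N m; "eef_pos": TCP position; "eef_rot": TCP orientation; "wrist_force": force on the tool from outside, world axes, zero at the start; "moment": the same for the moment, N m; "opening": finger opening in mm; "grip_force": force on a finger pad.
Only numpy, scipy, OpenCV 4.12 (cv2) and the standard library are available. Lean on these libraries where they do the work, as an engineer would, in place of code of your own. Each camera call takes 0.05 s, during which the arm holds its last target. There are 200 camera calls.

## Working session

There is one attempt and no reset: what is moved stays moved. The work goes in short steps, Python scripts to look and compute and a tool call to move; the robot and the scene stay as the last step left them, time stands still between calls to the robot, and variables do not carry over. Pictures are saved under pics/ and viewed, at most 10 in all, crops included, and the job is handed in when it is done.

Besides the shell and the picture viewer there is one more tool, called after "Call:" as name([rows], argument=value, ...), one row to a line, values as JSON. step_arm: Moves the arm, as the interface text tells. Its arguments: {"type":"object","properties":{"steps":{"type":"array"},"jaw":{"type":"number"},"force":{"type":"number"}},"required":["steps"]}

```bash
mkdir -p pics
cat > h.py <<'E'
import numpy as np, cv2
from plant import sense, capture, calibration
def world(name, d, u, v, depth=None):
    c=calibration(name); f=192/np.tan(np.radians(c["vertical_fov"])/2)
    z=d[int(v),int(u)] if depth is None else depth
    p=np.array([(u-c["cx"])/f*z,(v-c["cy"])/f*z,z]); return np.array(c["R"]).T@(p-np.array(c["t"]))
def atz(name,u,v,h):
    c=calibration(name); R=np.array(c["R"]); f=192/np.tan(np.radians(c["vertical_fov"])/2)
    o=-R.T@np.array(c["t"]); r=R.T@np.array([(u-c["cx"])/f,(v-c["cy"])/f,1]); return o+r*(h-o[2])/r[2]
def save(n,tag):
    im,d=capture(n); cv2.imwrite(f"pics/{tag}.png",im[:,:,::-1]); np.save(f"pics/{tag}.npy",d); return im,d
E
python3 - <<'E'
from h import *
a,_=save("side","s0"); b,_=save("top","t0")
for n in("side","top"): c=calibration(n); print(n,c["vertical_fov"],(-np.array(c["R"]).T@c["t"]).round())
print(sense()["eef_rot"])
E
```

```text
side 47.54588236619841 [ 279. -629.  554.]
top 46.44185299294402 [ 388.    3. 1184.]
[ 9.91374742e-01  1.31054840e-01 -1.01617221e-04 -8.60080709e-04]
```

View pics/s0.png

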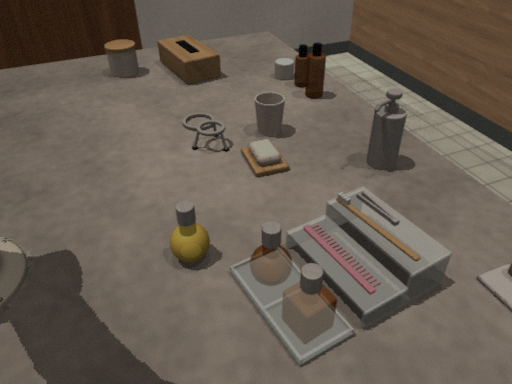

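View pics/t0.png

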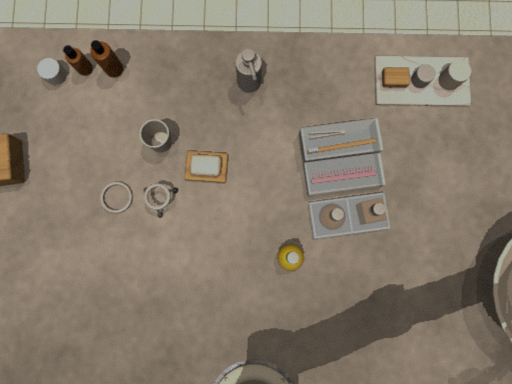

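Side picture: candidates are the yellow ball flask (190,240), the amber round one in the left pocket (270,255), the square jar (310,300). In the top picture these are (291,258), (334,214) and (374,211). For the ring: three-legged stand (158,197) versus a plain ring (116,197) in top. I choose the round amber one and the legged ring, and check both in a close crop.

Run:
```python
from h import *
t=cv2.imread("pics/t0.png"); s=cv2.imread("pics/s0.png")
R=lambda im,x,y,w,h:cv2.resize(im[y:y+h,x:x+w],(400,300),interpolation=cv2.INTER_CUBIC)
# top crops x5 (80x60), side crops
cv2.imwrite("pics/c0.png",np.vstack([np.hstack([R(t,310,185,80,60),R(t,95,165,80,60)]),np.hstack([R(s,220,215,160,120),R(s,170,95,100,75)])]))
```

```text
(no output)
```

View pics/c0.png

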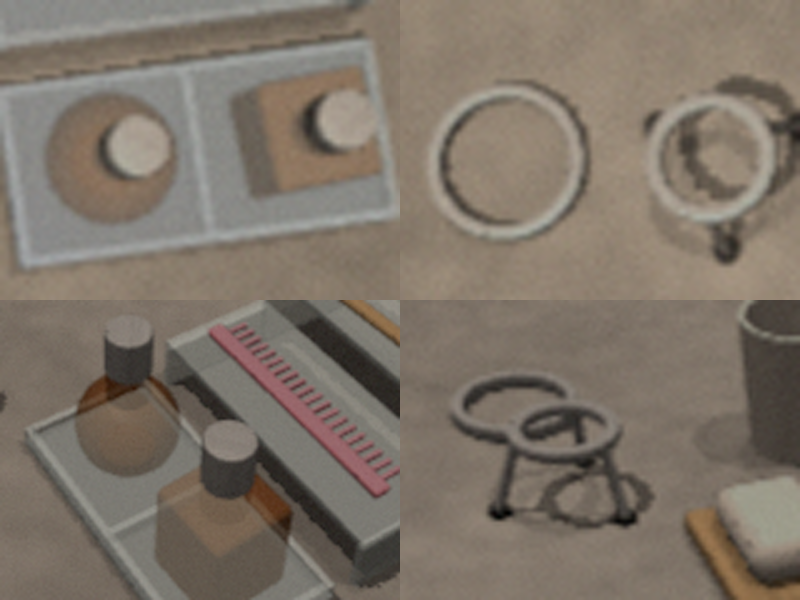

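Run:
```python
from h import *
dt=np.load("pics/t0.npy"); ds=np.load("pics/s0.npy")
for nm,n,d,u,v,h in [("cap","top",dt,337,214,119),("cap","side",ds,271.7,228,119),("ring","top",dt,157.2,196.4,50),("ring","side",ds,211,126.3,50),("jar","top",dt,378.5,209,119),("jar","side",ds,311.5,272,119),("tumbler","top",dt,155,133,90),("yellow","top",dt,292.5,257.5,114),("comb","top",dt,345,172,40)]:
  print(nm,n,atz(n,u,v,h).round(1), world(n,d,u,v).round(1))
# ring centre from depth in both
for n,d,(u0,v0) in [("top",dt,(157,196)),("side",ds,(211,127))]:
  P=np.array([world(n,d,u,v) for u in range(u0-25,u0+26) for v in range(v0-25,v0+26)]); P=P[(P[:,2]>44)&(P[:,2]<56)]
  print(n,len(P),P.min(0).round(),P.max(0).round())
c=calibration("top");print(np.array(c["R"]).round(2).tolist())
```

```text
cap top [ 476.9 -192.   119. ] [ 476.5 -191.   124.6]
cap side [ 478.  -196.7  119. ] [ 478.6 -195.4  117.7]
ring top [519.8 253.8  50. ] [525.5 264.7   0.9]
ring side [523.  250.9  50. ] [547.7 339.8  -1. ]
jar top [ 490.6 -291.4  119. ] [ 490.3 -290.6  121.8]
jar side [ 491.2 -295.4  119. ] [ 490.8 -295.9  119.7]
tumbler top [675.1 258.   90. ] [695.4 276.   12.9]
yellow top [372.5 -86.9 114. ] [372.5 -86.8 114.3]
comb top [ 593.1 -228.1   40. ] [ 592.1 -226.9   45.9]
top 270 [488. 221.  45.] [554. 288.  56.]Traceback (most recent call last):
  File "<stdin>", line 7, in <module>
  File "h.py", line 4, in world
    c=calibration(name); f=192/np.tan(np.radians(c["vertical_fov"])/2)
ValueError: time passes only in moves, steps and waits
```

Flask cap at about (477,-194), jar 100 mm off, tumbler 155 mm beyond the ring: consistent with the description. The ring is at about (521,252.5). Moving above the flask.

Call:
step_arm([
  [[25.6,-21.2,0,0],[25.6,-21.2,0,0],[25.6,-21.2,0,0],[25.6,-21.2,0,0],[25.6,-21.2,0,0],[25.6,-21.2,0,0],[25.6,-21.2,0,0],[25.6,-21.2,0,0],[25.6,-21.2,0,0],[25.6,-21.2,0,0],[25.6,-21.2,0,0],[25.6,-21.2,0,0],[25.6,-21.2,0,0],[25.6,-21.2,0,0],[25.6,-21.2,0,0],[25.6,-21.2,0,0],[0,0,30,0],[0,0,30,0],[0,0,0,0]],
], jaw=1, force=30)

```text
time_s: 2.48
eef_pos: [474.2, -192.9, 169.2]
eef_rot: [0.991, 0.131, -0.002, -0.002]
wrist_force: [-0.0, -0.4, 0.4]
opening: 85.4
grip_force: 0.0
```

Run:
```python
from h import *
a,d=save("side","s1"); c=a[120:300,180:360]
cv2.imwrite("pics/c1.png",cv2.resize(c,None,fx=3.3,fy=3.3,interpolation=cv2.INTER_CUBIC)[:,:,::-1])
```

```text
(no output)
```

View pics/c1.png

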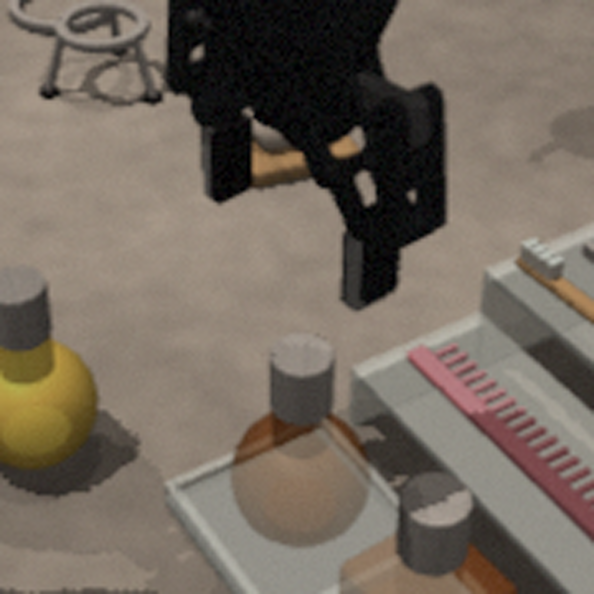

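The view shows the open fingers above the round amber flask: tips at crop (228,193) and (368,298), cap top at (302,350). Checking finger midpoint against the cap in the same camera.

Run:
```python
from h import *
f=lambda u,v,z:atz("side",180+u/3.3,120+v/3.3,z)
a,b=f(228,193,182),f(370,298,182);print(a.round(1),b.round(1),(a+b)/2,np.linalg.norm(a-b)); print(f(302,350,119))
```

```text
[ 462.4 -149.3  182. ] [ 488.1 -238.4  182. ] [ 475.27394982 -193.83393891  182.        ] 92.75120300109421
[ 479.4843752  -192.74393765  119.        ]
```

Call:
step_arm([
  [[3.8,1,12,0],[0,0,12,0],[0,0,12,0],[0,0,12,0],[0,0,12,0],[0,0,12,0],[0,0,11,0],[0,0,0,0],[0,0,0,0]],
])

```text
time_s: 3.65
eef_pos: [480.5, -193.7, 88.5]
eef_rot: [0.991, 0.131, 0.0, 0.0]
wrist_force: [-0.0, 0.4, -0.2]
opening: 84.9
grip_force: 0.0
```

Call:
step_arm([
  [[0,0,0,0],[0,0,0,0],[0,0,0,0],[0,0,0,0],[0,0,0,0],[0,0,0,0],[0,0,0,0],[0,0,0,0]],
], jaw=0, force=30)

```text
time_s: 4.65
eef_pos: [480.5, -193.6, 88.6]
eef_rot: [0.991, 0.131, 0.0, 0.0]
wrist_force: [-0.4, 0.4, 5.3]
opening: 29.4
grip_force: 29.6
```

Opening 29.4 mm at 29.6 N: the cap is held. Lifting.

Call:
step_arm([
  [[0,0,-8,0],[0,0,-15,0],[0,0,-20,0],[0,0,-20,0],[0,0,-20,0],[0,0,-20,0],[0,0,-15,0],[0,0,-6,0],[0,0,0,0],[0,0,0,0]],
], force=40)

```text
time_s: 5.9
eef_pos: [479.6, -193.6, 211.6]
eef_rot: [0.991, 0.131, -0.001, -0.0]
wrist_force: [-0.3, 0.5, -4.1]
opening: 29.2
grip_force: 39.8
```

Run:
```python
from h import *
print(sense()["eef_pos"])
a,d=save("side","s2"); cv2.imwrite("pics/c2.png",cv2.resize(a[60:300,150:390],None,fx=2.5,fy=2.5,interpolation=cv2.INTER_CUBIC)[:,:,::-1])
```

```text
[ 479.63527665 -193.56042974  211.59010087]
```

View pics/c2.png

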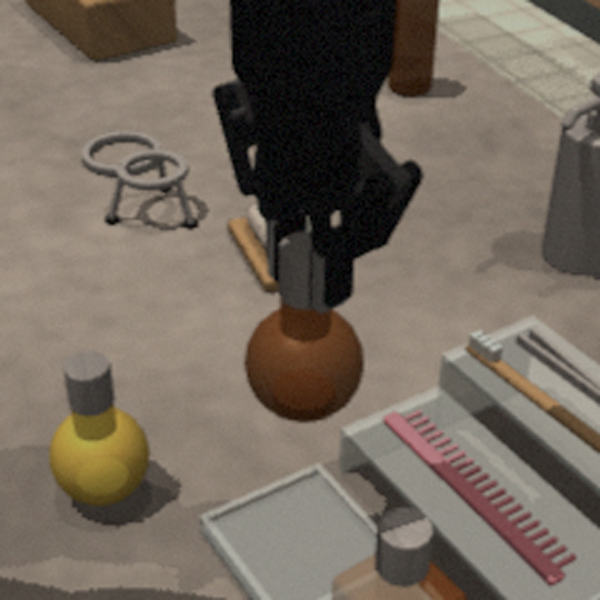

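The flask hangs upright from the jaws, the jar undisturbed. Carrying it over the legged ring.

Call:
step_arm([
  [[4.9,-13.1,0,0],[9.7,-26.2,0,0],[9.7,-26.2,0,0],[9.7,-26.2,0,0],[9.7,-26.2,0,0],[9.7,-26.2,0,0],[9.7,-26.2,0,0],[9.7,-26.2,0,0],[9.7,-26.2,0,0],[9.7,-26.2,0,0],[9.7,-26.2,0,0],[9.7,-26.2,0,0],[9.7,-26.2,0,0],[9.7,-26.2,0,0],[9.7,-26.2,0,0],[9.7,-26.2,0,0],[4.9,-13.1,0,0],[0,0,0,0],[0,0,0,0]],
])

```text
time_s: 8.32
eef_pos: [521.2, 250.1, 212.0]
eef_rot: [0.991, 0.131, -0.0, 0.001]
wrist_force: [0.3, -0.4, -3.6]
opening: 29.0
grip_force: 40.1
```

Call:
step_arm([
  [[0,0,15,0],[0,0,15,0],[0,0,12,0],[0,0,5,0],[0,0,0,0],[0,0,0,0]],
])

```text
time_s: 9.07
eef_pos: [521.6, 251.9, 165.7]
eef_rot: [0.991, 0.131, 0.0, -0.0]
wrist_force: [-0.2, 0.1, -2.7]
opening: 29.1
grip_force: 40.1
```

Run:
```python
from h import *
print(atz("side",271.6,204.8,162))
a,d=save("side","s3"); b,_=save("top","t3")
R=lambda im,x,y,w,h:cv2.resize(im[y:y+h,x:x+w],(400,400),interpolation=cv2.INTER_CUBIC)
cv2.imwrite("pics/c3.png",np.hstack([R(a,165,60,100,100),R(b,115,155,80,80)])[:,:,::-1])
```

```text
[ 478.02985046 -195.10093911  162.        ]
```

View pics/c3.png

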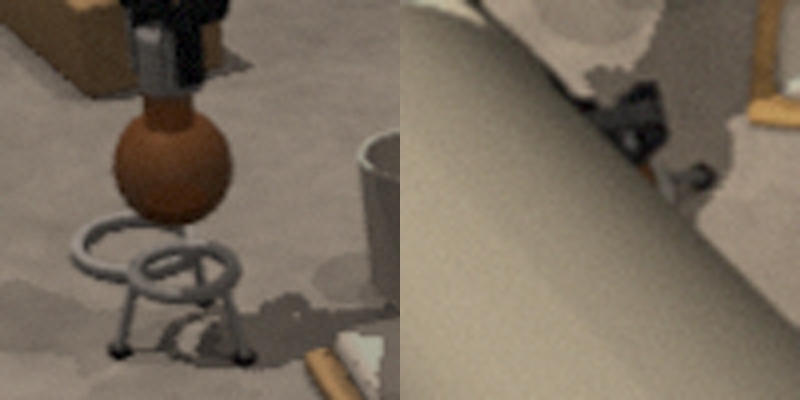

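Side view: ball centre at crop (174,168), ring centre at crop (184,268); the ball appears left of the ring. Comparing.

Run:
```python
from h import *
f=lambda u,v,z:atz("side",165+u/4-.4,60+v/4-.4,z).round(1)
print(f(174,168,116),[f(184,y,50) for y in(265,268,271)])
```

```text
[519.8 246.6 116. ] [array([522.8, 253.3,  50. ]), array([521.7, 249.9,  50. ]), array([520.6, 246.4,  50. ])]
```

Lateral agreement within about 1–2 mm; the bias-corrected ring is at about (523,253). Lowering with a small correction, then feeling for contact.

Call:
step_arm([
  [[1.6,-0.6,8,0],[0,0,8,0],[0,0,8,0],[0,0,5,0],[0,0,3,0],[0,0,2,0],[0,0,0,0],[0,0,0,0]],
])

```text
time_s: 10.18
eef_pos: [522.8, 252.6, 131.5]
eef_rot: [0.991, 0.131, 0.0, -0.0]
wrist_force: [-0.5, 0.2, -3.3]
opening: 29.1
grip_force: 40.1
```

Call:
step_arm([
  [[0,0,1.5,0],[0,0,1.5,0],[0,0,0,0],[0,0,0,0]],
])

```text
time_s: 10.68
eef_pos: [522.7, 252.5, 128.3]
eef_rot: [0.991, 0.131, 0.0, -0.0]
wrist_force: [-0.1, 0.5, -3.3]
opening: 28.7
grip_force: 40.1
```

Call:
step_arm([
  [[0,0,1.5,0],[0,0,1.5,0],[0,0,0,0],[0,0,0,0]],
])

```text
time_s: 11.18
eef_pos: [522.7, 252.7, 125.4]
eef_rot: [0.991, 0.131, 0.0, -0.0]
wrist_force: [0.3, 1.0, -3.6]
opening: 28.8
grip_force: 40.1
```

Call:
step_arm([
  [[0,0,1,0],[0,0,0,0],[0,0,0,0]],
])

```text
time_s: 11.55
eef_pos: [522.9, 253.0, 124.7]
eef_rot: [0.991, 0.131, 0.0, -0.0]
wrist_force: [-0.7, 1.3, -0.1]
opening: 29.1
grip_force: 40.3
```

Contact is felt, with a slight +y push: nudging 2 mm in +y and going down a little.

Call:
step_arm([
  [[0.5,-2,0,0],[0,0,1,0],[0,0,0,0],[0,0,0,0]],
])

```text
time_s: 12.05
eef_pos: [522.8, 254.7, 123.4]
eef_rot: [0.991, 0.131, 0.0, -0.0]
wrist_force: [1.2, 1.2, -1.7]
opening: 28.8
grip_force: 40.3
```

Call:
step_arm([
  [[1.3,-0.7,0,0],[0,0,1,0],[0,0,0,0],[0,0,0,0]],
])

```text
time_s: 12.55
eef_pos: [523.8, 255.5, 122.4]
eef_rot: [0.991, 0.131, 0.0, 0.0]
wrist_force: [0.5, -0.1, 1.0]
opening: 28.8
grip_force: 40.6
```

Run:
```python
from h import *
a,d=save("side","s4")
cv2.imwrite("pics/c4.png",cv2.resize(a[60:160,165:265],(500,500),interpolation=cv2.INTER_CUBIC)[:,:,::-1])
```

```text
(no output)
```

View pics/c4.png

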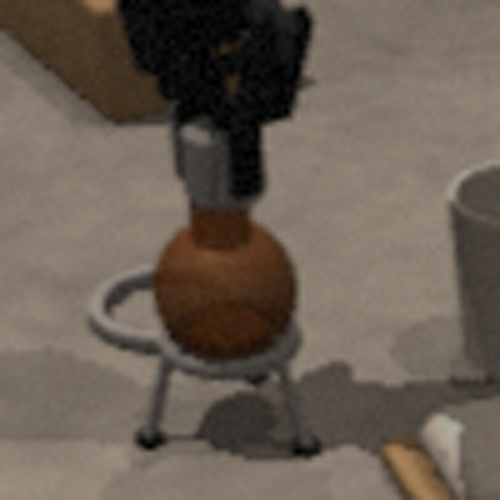

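The ball sits in the legged ring, upright, with the ring around its bottom at crop (228,345). The height of 122.4 matches the seated value. Releasing.

Call:
step_arm([
  [[0,0,0,0],[0,0,0,0],[0,0,0,0],[0,0,0,0],[0,0,0,0],[0,0,0,0],[0,0,0,0],[0,0,0,0]],
], jaw=1)

```text
time_s: 13.6
eef_pos: [523.7, 255.5, 122.3]
eef_rot: [0.991, 0.131, 0.0, 0.0]
wrist_force: [-0.1, -0.8, -0.1]
opening: 85.4
grip_force: 0.0
```

Call:
step_arm([
  [[0,0,-5,0],[0,0,-10,0],[0,0,-20,0],[0,0,-20,0],[0,0,-20,0],[0,0,-20,0],[0,0,-20,0],[0,0,-10,0],[0,0,0,0],[0,0,0,0],[0,0,0,0],[0,0,0,0]],
])

```text
time_s: 15.1
eef_pos: [523.5, 255.4, 246.7]
eef_rot: [0.991, 0.131, -0.0, 0.0]
wrist_force: [-0.2, 0.0, -0.1]
opening: 85.9
grip_force: 0.0
```

Run:
```python
from h import *
a,d=save("side","s5")
cv2.imwrite("pics/c5.png",cv2.resize(a[0:300,120:420],(600,600),interpolation=cv2.INTER_CUBIC)[:,:,::-1])
```

```text
(no output)
```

View pics/c5.png

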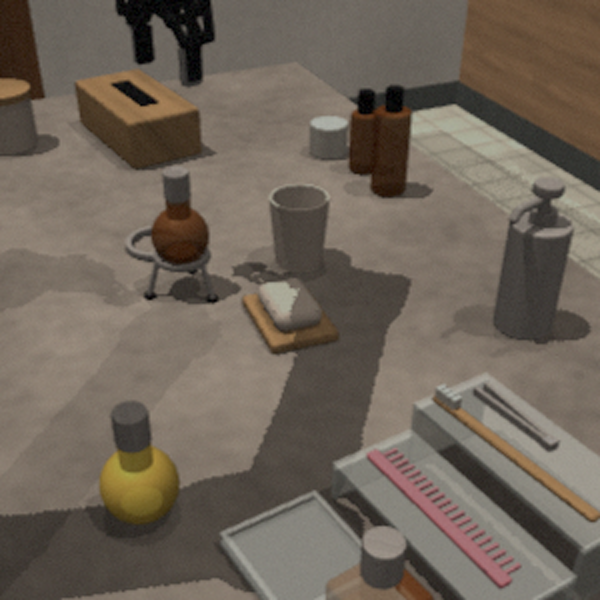

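The flask stands upright in the ring: cap at (176,185), ball at (180,236), with the slight lean matching the camera's perspective. The jar, tumbler and yellow look-alike are in place.

```bash
python3 -c "
from plant import job_done
print(job_done())"
```

```text
the job is handed in; nothing more can be done
None
```

I put the amber flask upright in the three-legged ring stand, released it there and handed the job in at about 15 s; the last picture shows the jar and tumbler where they started, but the judge's result was not returned.

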